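# Hold a spring clip open astride the card's top edge

## Robot

A 6-joint arm with a two-finger parallel gripper is mounted at the origin on a cart in front of the work surface, level with it; the furniture and walls round the work are solid. World frame = base frame: x ahead of the robot, y to its left, z up, the work surface at z = 0. Lengths are in mm, angles in rad, forces in N, time in s.
With the tool pointing down it reaches from about 375 to 825 mm from the base axis. Payload 5.5 kg.
Tool frame: the origin (TCP) lies between the finger pads; the fingertips stand 11 mm ahead of it and the grasp point (between the pads) lies 8 mm behind it (robot.nose_length is the distance from the TCP to the fingertips, in mm); z points along the fingers, y is the direction in which the jaws open and shut (so a half turn about z gives the same grasp; the last joint's range is limited). The gripper opens to 85 mm and grips with 20 to 120 N. Pads are 22 mm wide; open, the fingers measure 114 mm over their backs; the gripper's body (76 mm by 85 mm) begins 54 mm behind the grasp point. The pads swing forward as they close: fully open they stand 13 mm farther back than shut.
Start: joints at [1.275, 0.314, -0.047, 1.21, 0, 1.571], TCP at [174.9, 573.938, 242.299] pointing down, gripper open.
Joint ranges: [-2.67, 2.67], [-0.69, 1.73], [-1.03, 1.25], [-2.08, 2.16], [-1.42, 1.45], [-3.14, 3.14]. Speed limits (rad/s): [2.39, 2.39, 3.01, 3.14, 3.14, 3.14].

## Interface

Orientations are given as [roll, pitch, yaw] about the fixed x, y, z axes, in that order (R = Rz(yaw) Ry(pitch) Rx(roll)).
In Python, from cell import robot, vision, order gives the robot as it stands.
- The arm moves only by the tool send_rows, never from a script. Its argument "moves" is a list of rows, each an object with "dp": the shift along the tool's x, y, z in mm, a list of three; "twist": the turn, a rotation vector about the tool's x, y, z in degrees, a list of three. In form: [{"dp": [dx, dy, dz], "twist": [ax, ay, az]}, ...]. A call has 1 to 8 rows; each row shifts and turns the commanded pose from where the row before left it, along the tool's axes as they then stand; what a row does not reach is not made up. A row lasts 1/10 s, in which the tool goes at most 50 mm and 8.59 degrees, less where a joint would pass 70% of its speed; a pose out of reach is approached as far as the arm can. A call is refused whole if a number of a shift passes 50 or a number of a turn 8.59, either way. A call with a gripper value outside its range is refused whole. "hand" is the finger opening in mm, from 0 to 85.4, set as the call begins (left out, the last holds). The fingers move at their own pace and stop on an object; "grip_force" is the grip in N (left out, the last holds). Time passes only in rows, so rows that do not move let the fingers close. It gives the time, the measured TCP pose, the force and the opening at its end, in the units of the state.
- robot.state(): the state, without advancing time (a new reading comes with each control period).
- vision.capture(name): name is "side" or "top" or "wrist"; returns a dict with "img" (384x512x3 uint8, red, green, blue), "fx", "fy", "cx", "cy" (pixels), "k1" (the pictures are not rectified: a ray, as slopes to the right and down, at radius r is drawn at 1 + k1 r^2 times it, then the intrinsics apply), "camera_from_world" (4x4, takes a point from world to camera coordinates). Camera axes: x right, y down, z forward; pixel columns grow to the right and rows downward; lengths in mm; the calibration is good to about 2 mm. A picture is of the moment at which its call begins. There is no depth.
- order.job_done(): hands the job in, once; it reports no verdict.
The state is a dict: "t": time; "joints": joint angles; "joint_vel": joint speeds; "effort": joint torques, N m; "tool_pos": TCP position; "ee_rot": TCP orientation; "wrist_force": force on the tool from outside, world axes, zero at the start; "moment": the same for the moment, N m; "gripper_width": finger opening in mm.
Only numpy, scipy, OpenCV 4.12 (cv2) and the standard library are available. Lean on these libraries where they do the work, as an engineer would, in place of code of your own. Each camera call takes 0.05 s, during which the arm holds its last target.

## Task

I am about to square up the clear overlay on the leaf-design card standing in the wooden holder. Squeeze open the red-handled spring clip parked on the tray's rim, lift it off, and bring it down astride the middle of the card's top edge, in line with the card, one jaw well down on each side. Finish while holding it there squeezed wide open, with neither jaw touching the card, ready for me; do not let go, do not shove the card holder and leave the blue clip on its rim.

Things in the scene. Friction and masses are not known exactly. Their poses are not given: they have to be found in the camera images.
- red_clip: Red-handled spring clip, 87 mm tall, 55 g, upright astride the tray's front rim: two levers on one pin like a big clothes peg, red handles above, steel jaws with rubber pads below. Origin at the middle of the pin; y along the pin and the edge it sits on, x across, z up. This body is the +x lever: when squeezed, its z axis leans half the joint value from the clip's middle plane.
- red_clip_pin (a point): Middle of the red clip's pin. Handle plates 26 mm wide reach 4 to 48 mm above it, measuring 41 mm over their outsides at the top when parked, 15 mm (parallel) when squeezed open: pinch them across x, 25 to 40 mm above the pin. Jaws are 32 mm wide along y, tips 38 mm below the pin; the space between them is free up to 8 mm below the pin.
- red_clip_lever (a joint): Angle between the red clip's levers, rad: 0 with the jaw pads 5 mm apart (parked), 0.52 fully squeezed at a firm stop (tips 24 mm apart), -0.13 shut. A spring closes it; squeezing takes about 5 N a side when parked, about 10 N fully open.
- red_clip_tip_a (a point): Middle of the lower inner edge of the rubber jaw pad on the red clip's +x lever.
- red_clip_tip_b (a point): The same point on the red clip's other lever (-x side).
- blue_clip: An equal clip with blue handles on the same rim, at least 80 mm from the red one, which may be to either side of it; to be left alone. Origin and axes as for the red clip.
- tray: Plywood tool tray, 170 x 250 x 70 mm, walls 5 mm, fixed to the table, with flat tools inside that lie lower than the rim. Origin under its centre, z up; the clips sit on the long wall on its -x side, whose rim is 70 mm above the table, with jaw tips 20 mm below the rim and pins 18 mm above it.
- card_holder: Loose wooden holder, 70 x 180 mm and 27 mm high, about 0.66 kg with the card, standing on the table with the card upright in its slot. Origin under its centre, x across the card, y along the card.
- card_top (a point): Middle of the card's top edge, 115 mm above the table; x across the card (its faces incl. overlay lie at +2.5 and -2.5 mm), y along the top edge (card 150 mm wide, beige with a green leaf drawing), z up.
- design_card: The beige card with its clear overlay, held in card_holder's slot, same origin and axes as card_holder. Together 5 mm thick, 150 mm wide, top edge 115 mm above the table.
Mind the look-alikes: they are no part of the job. What is shaped like the red_clip but green is not meant.

How it is judged (in metres and radians):
On the way:
1. the red clip is squeezed open and lifted clear of the tray's rim (value of joint red_clip_lever above 0.3 rad and height (world z) of red_clip above 0.12 m and contact force between red_clip and tray below 0.2 N and contact force between the fingers and red_clip above 2 N), for 0.2 s.
At the end, for the whole second after the job is handed in: Red clip held only by the fingers, open over 0.38 rad, in line with the card (0.17 rad) within 20 mm of its middle; tips each over 4 mm off its mid-plane, over 10 mm below its top, pin 4 mm above; clip and robot off card and holder, all still; holder and blue clip within 15 mm of their start (value of joint red_clip_lever above 0.38 rad and ((x of red_clip_tip_a in the frame of card_top above 0.004 m and x of red_clip_tip_b in the frame of card_top below -0.004 m) or (x of red_clip_tip_a in the frame of card_top below -0.004 m and x of red_clip_tip_b in the frame of card_top above 0.004 m)) and z of each of red_clip_tip_a, red_clip_tip_b in the frame of card_top below -0.01 m and z of red_clip in the frame of card_top above 0.004 m and y of red_clip in the frame of card_top between -0.02 and 0.02 m and angle between the y axis of red_clip and the y axis of design_card, either way round below 0.17 rad and contact force between the fingers and red_clip above 2 N and contact force between each of red_clip, the arm, the fingers and card_holder below 0.2 N and linear speed of red_clip below 0.03 m/s and distance of each of card_holder, blue_clip from where it was at the start of the episode below 0.015 m and angle between card_holder's own z axis and vertical below 0.06 rad); the arm keeps its last pose, push and grip.
It fails at once if the card holder is shoved or tipped (distance of card_holder from where it was at the start of the episode above 0.015 m or angle between card_holder's own z axis and vertical above 0.12 rad).
It fails at once if the blue clip is disturbed (distance of blue_clip from where it was at the start of the episode above 0.015 m).
It fails at once if the red clip is dropped (height (world z) of red_clip below 0.06 m).
It also fails if it takes over 35 s, if anything falls off the work surface, if the arm or the gripper's body presses on something with over 40 N, if the wrist force passes 120 N, or if a joint passes its speed limit or range.

## Working session

There is one attempt and no reset: what is moved stays moved. The work goes in short steps, Python scripts to look and compute and a tool call to move; the robot and the scene stay as the last step left them, time stands still between calls to the robot, and variables do not carry over. Pictures are saved under pics/ and viewed, and the job is handed in when it is done.

Besides the shell and the picture viewer there is one more tool, called after "Request:" as a command line: name --argument value ..., lists and objects as JSON in quotes. send_rows: Moves the arm, as the interface text tells. Its arguments: {"type":"object","properties":{"moves":{"type":"array","items":{"type":"object","properties":{"dp":{"type":"array","items":{"type":"number"}},"twist":{"type":"array","items":{"type":"number"}}}}},"hand":{"type":"number"},"grip_force":{"type":"number"}},"required":["moves"]}

```bash
ls; mkdir -p pics
python3 - <<'E'
from cell import robot, vision, order
import cv2
s=robot.state(); print(s)
for n in("side","top","wrist"):
    c=vision.capture(n); cv2.imwrite(f"pics/{n}0.png",c["img"][:,:,::-1]); print(n,{k:v for k,v in c.items() if k!="img"})
E
```

```text
pics
{'t': 0.0, 'joints': array([ 1.27499129e+00,  3.14219185e-01, -4.80726809e-02,  1.21021127e+00,
        2.28276907e-05,  1.57078165e+00]), 'joint_vel': array([ 0.0003319 ,  0.00015435, -0.00077191, -0.00102952, -0.00081568,
       -0.00012239]), 'effort': array([-6.51418159e-04, -5.39586890e+01,  3.39753306e+01,  1.90566306e-02,
       -6.44322586e-05, -2.16355318e-05]), 'tool_pos': array([174.73515718, 573.4050771 , 241.44146264]), 'ee_rot': array([-3.13988585e+00, -2.28527103e-05,  2.84580226e+00]), 'wrist_force': array([ 0.06072013, -0.39152789,  0.1500109 ]), 'moment': array([-0.0084564 , -0.01755526,  0.02014617]), 'gripper_width': 85.46345287927662}
side {'fx': 455.4019852209143, 'fy': 455.4019852209143, 'cx': 255.401882418288, 'cy': 192.00559262786408, 'k1': -0.0063728595407312825, 'camera_from_world': array([[ 9.51406192e-01, -3.07905231e-01, -4.54172634e-03,
        -3.98659730e+02],
       [-1.23338355e-01, -3.67510124e-01, -9.21804729e-01,
         2.08517775e+02],
       [ 2.82159368e-01,  8.77570896e-01, -3.87627932e-01,
         9.50588516e+02],
       [ 0.00000000
[... 364 characters left out ...]
01,
         4.56589167e+02],
       [ 1.21665411e-01, -1.48410569e-02, -9.92460211e-01,
         1.10389511e+03],
       [ 0.00000000e+00,  0.00000000e+00,  0.00000000e+00,
         1.00000000e+00]])}
wrist {'fx': 318.8489794709155, 'fy': 318.8489794709155, 'cx': 257.7526673560964, 'cy': 200.06562702033668, 'k1': -0.03426100596993229, 'camera_from_world': array([[ 2.92199536e-01,  9.56357344e-01, -2.48711001e-04,
        -5.98866134e+02],
       [ 9.17679535e-01, -2.80308926e-01,  2.81586892e-01,
        -3.53103037e+01],
       [ 2.69227976e-01, -8.25077961e-02, -9.59535700e-01,
         3.78000880e+02],
       [ 0.00000000e+00,  0.00000000e+00,  0.00000000e+00,
         1.00000000e+00]])}
```

View pics/side0.png

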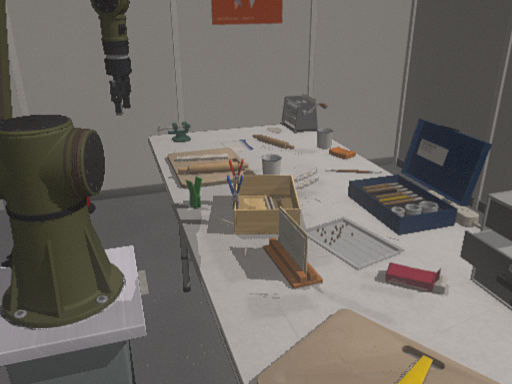

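View pics/top0.png

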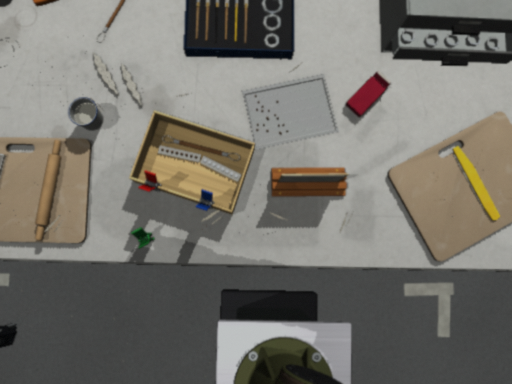

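View pics/wrist0.png

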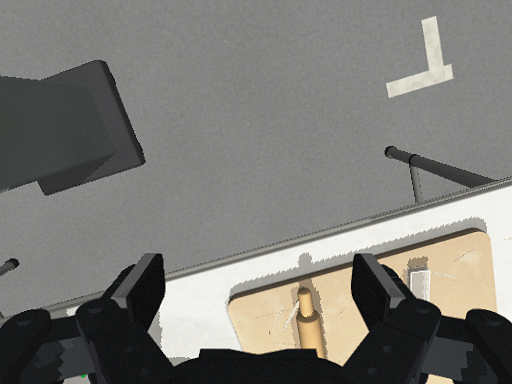

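Top view: the red clip is near (148,180), the blue clip near (206,198), the green look-alike at (142,237), and the card holder at (309,181). I'll enlarge these.

```bash
cat > h.py <<'E'
import numpy as np, cv2
from cell import robot, vision, order
def pix2ray(c,u,v):
    x=(u-c["cx"])/c["fx"]; y=(v-c["cy"])/c["fy"]
    rd=np.hypot(x,y); r=rd
    for _ in range(20): r=rd/(1+c["k1"]*r*r)
    f=r/rd if rd>0 else 1
    T=c["camera_from_world"]; R=T[:3,:3]
    return -R.T@T[:3,3], R.T@np.array([x*f,y*f,1.])
def at_z(c,u,v,z):
    o,d=pix2ray(c,u,v); return o+d*(z-o[2])/d[2]
def proj(c,P):
    P=np.atleast_2d(np.asarray(P,float)); T=c["camera_from_world"]
    q=P@T[:3,:3].T+T[:3,3]; x=q[:,0]/q[:,2]; y=q[:,1]/q[:,2]; f=1+c["k1"]*(x*x+y*y)
    return np.c_[c["cx"]+c["fx"]*x*f, c["cy"]+c["fy"]*y*f]
def tri(obs):
    A=np.zeros((3,3));b=np.zeros(3)
    for c,u,v in obs:
        o,d=pix2ray(c,u,v); d/=np.linalg.norm(d); M=np.eye(3)-np.outer(d,d); A+=M;b+=M@o
    return np.linalg.solve(A,b)
def crop(c,x0,y0,x1,y1,s,name,pts=None):
    im=c["img"][:,:,::-1][y0:y1,x0:x1]
    im=cv2.resize(im,None,fx=s,fy=s,interpolation=cv2.INTER_CUBIC).copy()
    if pts is not None:
        for u,v in pts: cv2.circle(im,(int((u-x0+.5)*s),int((v-y0+.5)*s)),3,(255,0,255),1)
    for u in range((x0+9)//10*10,x1,10): cv2.putText(im,str(u),(int((u-x0+.5)*s)-8,9),0,.33,(0,0,255),1); cv2.line(im,(int((u-x0+.5)*s),10),(int((u-x0+.5)*s),16),(0,0,255),1)
    for v in range((y0+9)//10*10,y1,10): cv2.putText(im,str(v),(0,int((v-y0+.5)*s)+4),0,.33,(0,0,255),1); cv2.line(im,(22,int((v-y0+.5)*s)),(28,int((v-y0+.5)*s)),(0,0,255),1)
    cv2.imwrite("pics/"+name,im)
E
python3 - <<'E'
from h import *
t=vision.capture("top"); s=vision.capture("side")
crop(t,120,105,260,215,5.5,"t1.png"); crop(t,260,155,360,215,8,"t2.png")
crop(s,220,150,340,290,4.2,"s1.png")
E
```

```text
(no output)
```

View pics/t1.png

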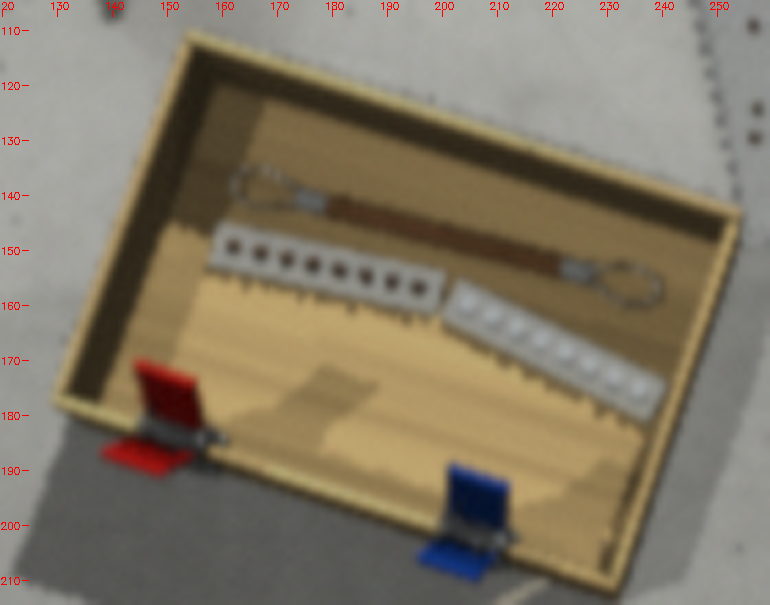

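View pics/t2.png

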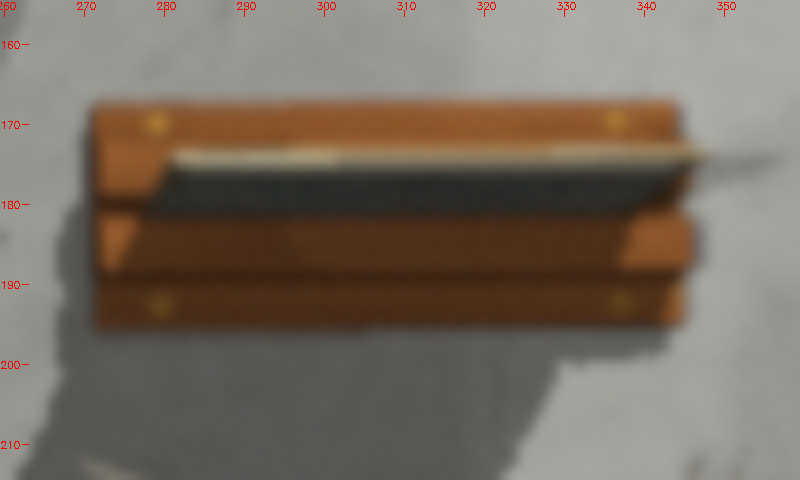

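View pics/s1.png

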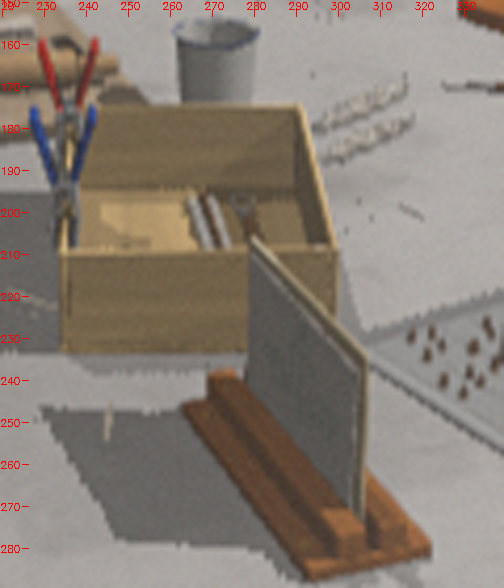

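Run:
```python
from h import *
np.set_printoptions(precision=1,suppress=True)
t=vision.capture("top"); s=vision.capture("side")
for n,c in(("t",t),("s",s)): print(n,pix2ray(c,256,192)[0])
R=[at_z(t,u,v,70) for u,v in((154,111),(254,143.5),(231.5,212),(129,178))]
print("tray",R,[np.linalg.norm(R[i]-R[i-1]) for i in range(4)])
w=R[2]-R[3]; print("front wall dir",np.degrees(np.arctan2(w[1],w[0])), "back", np.degrees(np.arctan2(*(R[1]-R[0])[1::-1])))
C=[at_z(t,u,v,115) for u,v in((281,173.8),(347.5,173.2))]
print("card",C,np.linalg.norm(C[0]-C[1]),(C[0]+C[1])/2)
H=[at_z(t,u,v,136) for u,v in((138,187.5),(149,190.5),(144.5,170.5),(155,173.5))]
print("handles",H,sum(H)/4)
B=[at_z(t,u,v,136) for u,v in((195.5,206),(207,209.5),(201,189),(212,192.5))]
print("blue",sum(B)/4)
# side: card top ends
print(proj(s,C)); print(proj(s,H))
print(tri([(t,281,173.8),(s,280,207)]),tri([(t,347.5,173.2),(s,305.5,235)]))
```

```text
t [ 316.9  105.8 1149.5]
s [ 136.8 -880.3  558.9]
tray [array([633.4, 317. ,  70. ]), array([562.3,  81.7,  70. ]), array([401.9, 129.2,  70. ]), array([473.8, 366.3,  70. ])] [np.float64(167.05087258650056), np.float64(245.8118385224952), np.float64(167.2109190338214), np.float64(247.8082111867969)]
front wall dir -106.87027518791375 back -106.83315457741925
card [array([485.5,  21.6, 115. ]), array([ 491., -126.,  115.])] 147.69438812437846 [488.3 -52.2 115. ]
handles [array([444.2, 329.9, 136. ]), array([438.3, 305.9, 136. ]), array([481.5, 317.8, 136. ]), array([475.5, 294.9, 136. ])] [459.9 312.1 136. ]
blue [422.6 187.6 136. ]
[[279.5 206.9]
 [307.4 235. ]]
[[228.2 159.8]
 [228.4 162.6]
 [241.8 159.7]
 [242.1 162.4]]
[486.2  21.4 114.6] [ 489.  -125.2  115.5]
```

```bash
cat > plan.py <<'E'
import numpy as np, json
from scipy.spatial.transform import Rotation as Ro
def plan(p,rpy,P,yawdeg,n,dec=1):
    """rows from pose p,rpy (commanded) to P, tool down with yaw"""
    p=np.array(p,float); R=Ro.from_euler('xyz',rpy); T=Ro.from_euler('xyz',[np.pi,0,np.radians(yawdeg)])
    rv=(R.inv()*T).as_rotvec(degrees=True); P=np.array(P,float); rows=[];p0=p.copy()
    for i in range(n):
        goal=p0+(P-p0)*(i+1)/n
        dp=np.round(R.inv().apply(goal-p),dec)+0; tw=np.round(rv/n,2)+0
        p=p+R.apply(dp); R=R*Ro.from_rotvec(tw,degrees=True)
        rows.append({"dp":dp.tolist(),"twist":tw.tolist()})
    print(json.dumps(rows)); print(p.round(2),R.as_euler('xyz').round(4))
    return p,R.as_euler('xyz')
E
python3 -c "
from plan import *
p,r=[174.9,573.94,242.3],[np.pi,0,1.275+1.571]
p,r=plan(p,r,[174.9,573.94,242.3],163.06-8,1)"
```

```text
[{"dp": [0.0, 0.0, 0.0], "twist": [0.0, 0.0, 8.0]}]
[174.9  573.94 242.3 ] [3.1416 0.     2.7064]
```

Request:
send_rows --moves '[{"dp":[0,0,0],"twist":[0,0,8]}]'

```text
t: 0.45
tool_pos: [174.9, 573.9, 242.2]
ee_rot: [-3.141, 0.0, 2.703]
wrist_force: [-0.2, -0.2, 0.2]
gripper_width: 85.3
```

```bash
python3 -c "
from h import *
s=robot.state();print(s['joints'],s['ee_rot'])"
```

```text
[ 1.27501121e+00  3.13577124e-01 -4.71738002e-02  1.21020939e+00
  6.21416235e-06  1.71312321e+00] [-3.14142944e+00  1.71097731e-05  2.70348066e+00]
```

```bash
python3 -c "
from plan import *
p,r=[174.9,573.94,242.3],[np.pi,0,np.radians(155.06)]
p,r=plan(p,r,[320,442,221],155.06+45,7)
p,r=plan(p,r,[460,312,200],253.13,7)"
```

```text
[{"dp": [-26.7, -8.4, 3.0], "twist": [0.0, 0.0, -6.43]}, {"dp": [-25.7, -11.2, 3.1], "twist": [0.0, 0.0, -6.43]}, {"dp": [-24.2, -14.1, 3.0], "twist": [0.0, 0.0, -6.43]}, {"dp": [-22.5, -16.8, 3.1], "twist": [0.0, 0.0, -6.43]}, {"dp": [-20.5, -19.1, 3.0], "twist": [0.0, 0.0, -6.43]}, {"dp": [-18.2, -21.3, 3.1], "twist": [0.0, 0.0, -6.43]}, {"dp": [-15.7, -23.2, 3.0], "twist": [0.0, 0.0, -6.43]}]
[320.05 441.99 221.  ] [-3.1416  0.     -2.7913]
[{"dp": [-12.4, -24.3, 3.0], "twist": [0.0, 0.0, -7.58]}, {"dp": [-9.1, -25.7, 3.0], "twist": [0.0, 0.0, -7.58]}, {"dp": [-5.6, -26.7, 3.0], "twist": [0.0, 0.0, -7.58]}, {"dp": [-2.1, -27.2, 3.0], "twist": [0.0, 0.0, -7.58]}, {"dp": [1.6, -27.3, 3.0], "twist": [0.0, 0.0, -7.58]}, {"dp": [5.1, -26.8, 3.0], "twist": [0.0, 0.0, -7.58]}, {"dp": [8.7, -25.9, 3.0], "twist": [0.0, 0.0, -7.58]}]
[460.03 311.96 200.  ] [-3.1416  0.     -1.8652]
```

Request:
send_rows --moves '[{"dp":[-26.7,-8.4,3.0],"twist":[0.0,0.0,-6.43]},{"dp":[-25.7,-11.2,3.1],"twist":[0.0,0.0,-6.43]},{"dp":[-24.2,-14.1,3.0],"twist":[0.0,0.0,-6.43]},{"dp":[-22.5,-16.8,3.1],"twist":[0.0,0.0,-6.43]},{"dp":[-20.5,-19.1,3.0],"twist":[0.0,0.0,-6.43]},{"dp":[-18.2,-21.3,3.1],"twist":[0.0,0.0,-6.43]},{"dp":[-15.7,-23.2,3.0],"twist":[0.0,0.0,-6.43]}]'

```text
t: 1.15
tool_pos: [320.8, 441.2, 221.0]
ee_rot: [3.142, 0.0, -2.787]
wrist_force: [-0.1, -0.3, 0.8]
gripper_width: 85.4
```

Request:
send_rows --moves '[{"dp":[-12.4,-24.3,3.0],"twist":[0.0,0.0,-7.58]},{"dp":[-9.1,-25.7,3.0],"twist":[0.0,0.0,-7.58]},{"dp":[-5.6,-26.7,3.0],"twist":[0.0,0.0,-7.58]},{"dp":[-2.1,-27.2,3.0],"twist":[0.0,0.0,-7.58]},{"dp":[1.6,-27.3,3.0],"twist":[0.0,0.0,-7.58]},{"dp":[5.1,-26.8,3.0],"twist":[0.0,0.0,-7.58]},{"dp":[8.7,-25.9,3.0],"twist":[0.0,0.0,-7.58]},{"dp":[0,0,0],"twist":[0,0,0]}]'

```text
t: 1.95
tool_pos: [461.8, 309.8, 199.6]
ee_rot: [-3.141, -0.001, -1.867]
wrist_force: [-0.1, 0.6, -0.5]
gripper_width: 85.1
```

Run:
```python
from h import *
print(robot.state()['joints'])
w=vision.capture("wrist"); 
im=w["img"][:,:,::-1]
cv2.imwrite("pics/w1.png",cv2.resize(im,(768,576),interpolation=cv2.INTER_CUBIC))
print(proj(w,[[460,312,136],[460,312,88]]))
```

```text
[ 0.5915708   0.2522651  -0.22749935  1.09119002 -0.00109981 -0.68328243]
[[260.78362706 224.45046214]
 [260.19565163 202.93638745]]
```

View pics/w1.png

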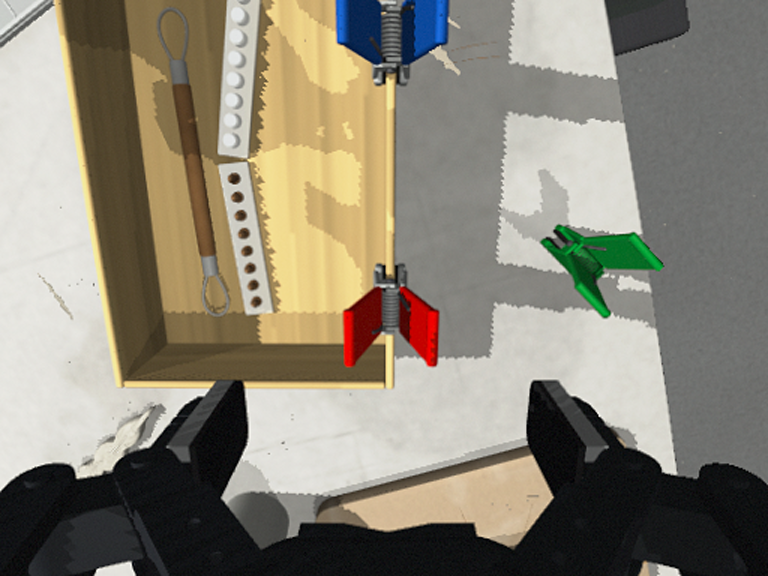

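Run:
```python
from h import *
s=robot.state(); print(s['tool_pos'],s['ee_rot'],s['t'])
w=vision.capture("wrist"); p=s['tool_pos']
c,si=np.cos(s['ee_rot'][2]),np.sin(s['ee_rot'][2])
print(proj(w,[p,p+[0,0,-60]]), proj(w,[[460,312,136]])*1.5)
```

```text
[460.68294345 310.89837319 199.74573054] [ 3.14122927e+00 -2.62898640e-04 -1.86885108e+00] 2.0
[[257.12892604 270.62878086]
 [257.14934631 224.1323958 ]] [[387.97713478 334.96336787]]
```

Request:
send_rows --moves '[{"dp":[0,0,20],"twist":[0,0,0]},{"dp":[0,0,10],"twist":[0,0,0]},{"dp":[0,0,0],"twist":[0,0,0]},{"dp":[0,0,0],"twist":[0,0,0]}]'

```text
t: 2.45
tool_pos: [459.5, 312.3, 170.1]
ee_rot: [3.141, -0.0, -1.865]
wrist_force: [0.7, -0.3, 0.3]
gripper_width: 85.1
```

Run:
```python
from h import *
s=robot.state(); print(s['tool_pos'],s['ee_rot'],s['t'])
w=vision.capture("wrist"); p=s['tool_pos']
print(proj(w,[p,[p[0],p[1],136],[p[0],p[1],70],[460,312,136]]))
crop(w,200,170,320,290,5,"w2.png",proj(w,[[460,312,136],[460,312,88],[p[0],p[1],136]]))
```

```text
[459.45895588 312.29882211 170.12765328] [ 3.14120328e+00 -3.31742067e-04 -1.86489737e+00] 2.45
[[257.02841624 270.63989106]
 [257.05568679 240.54846582]
 [257.08811664 205.33207532]
 [255.97859164 240.3377849 ]]
```

View pics/w2.png

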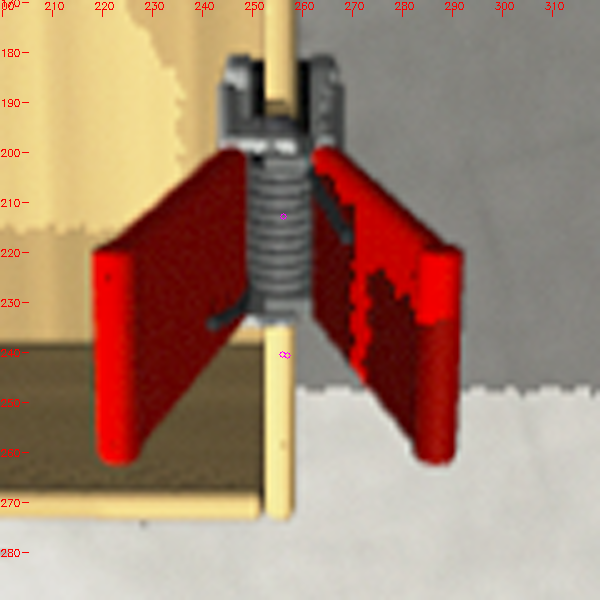

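Request:
send_rows --moves '[{"dp":[0,-1.2,15],"twist":[0,0,0]},{"dp":[0,0,18],"twist":[0,0,0]},{"dp":[0,0,16],"twist":[0,0,0]},{"dp":[0,0,9],"twist":[0,0,0]},{"dp":[0,0,0],"twist":[0,0,0]},{"dp":[0,0,0],"twist":[0,0,0]}]'

```text
t: 3.1
tool_pos: [461.5, 311.9, 112.7]
ee_rot: [-3.141, 0.001, -1.865]
wrist_force: [-0.2, 0.1, 0.5]
gripper_width: 85.5
```

Request:
send_rows --moves '[{"dp":[0,0,0],"twist":[0,0,0]},{"dp":[0,0,0],"twist":[0,0,0]},{"dp":[0,0,0],"twist":[0,0,0]},{"dp":[0,0,0],"twist":[0,0,0]},{"dp":[0,0,0],"twist":[0,0,0]},{"dp":[0,0,0],"twist":[0,0,0]}]' --hand 38 --grip_force 45

```text
t: 3.7
tool_pos: [461.1, 311.5, 112.0]
ee_rot: [3.142, -0.0, -1.865]
wrist_force: [-0.1, 0.3, -0.9]
gripper_width: 37.9
```

Run:
```python
from h import *
s=robot.state(); print(s['tool_pos'],s['ee_rot'],s['t'],s['wrist_force'],s['gripper_width'])
w=vision.capture("wrist"); sd=vision.capture("side")
crop(w,160,150,360,300,4,"w3.png"); crop(sd,190,110,290,220,5,"s3.png")
```

```text
[461.07884731 311.49630537 111.9642566 ] [ 3.14152036e+00 -1.59554431e-04 -1.86539334e+00] 3.7 [-0.12810751  0.3242991  -0.94025931] 37.93864531794566
```

View pics/w3.png

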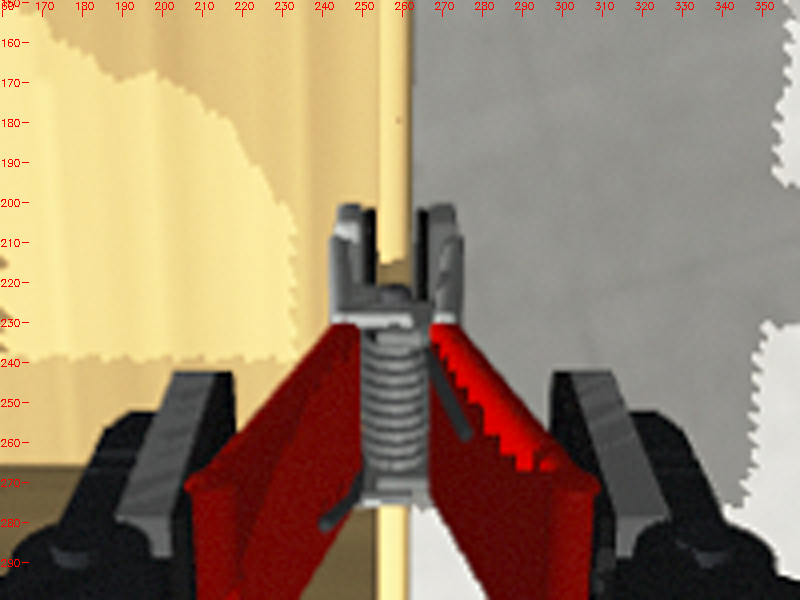

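View pics/s3.png

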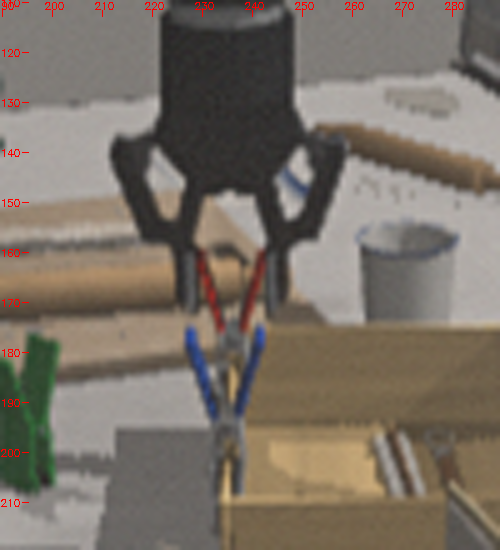

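The fingers straddle the red handles, and both gaps look equal (handle edges at 205/310, pads about 208/308). Next I squeeze.

Request:
send_rows --moves '[{"dp":[0,0,0],"twist":[0,0,0]},{"dp":[0,0,0],"twist":[0,0,0]},{"dp":[0,0,0],"twist":[0,0,0]},{"dp":[0,0,0],"twist":[0,0,0]},{"dp":[0,0,0],"twist":[0,0,0]},{"dp":[0,0,0],"twist":[0,0,0]},{"dp":[0,0,0],"twist":[0,0,0]},{"dp":[0,0,0],"twist":[0,0,0]}]' --hand 5 --grip_force 45

```text
t: 4.6
tool_pos: [461.1, 311.6, 112.0]
ee_rot: [3.142, 0.0, -1.865]
wrist_force: [0.2, -0.5, -0.4]
gripper_width: 13.3
```

Run:
```python
from h import *
s=robot.state(); print(s['tool_pos'],s['ee_rot'],s['t'],s['wrist_force'],s['gripper_width'])
w=vision.capture("wrist"); sd=vision.capture("side")
crop(w,160,150,360,300,4,"w4.png"); crop(sd,190,110,290,220,5,"s4.png")
```

```text
[461.13936821 311.56624149 111.99488527] [ 3.14157599e+00  2.58509496e-06 -1.86537712e+00] 4.6 [ 0.17545867 -0.52509401 -0.42619334] 13.293834643776448
```

View pics/w4.png

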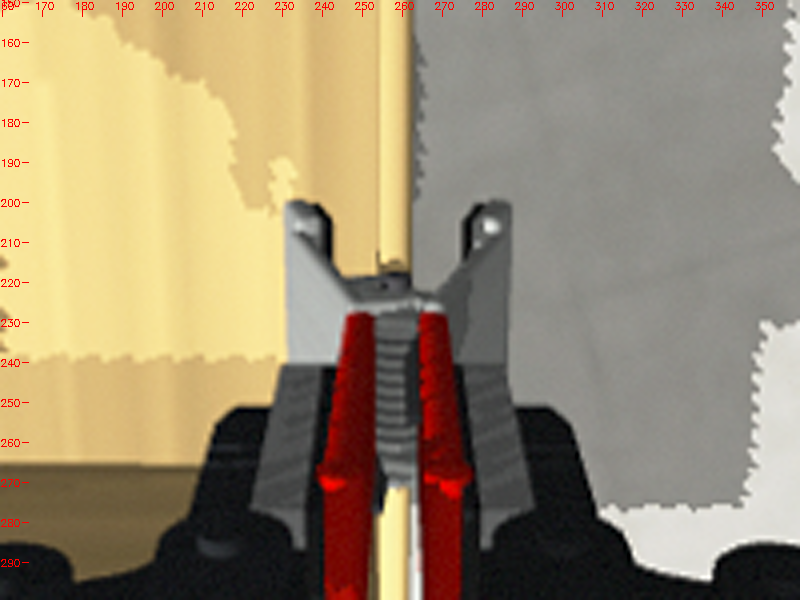

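View pics/s4.png

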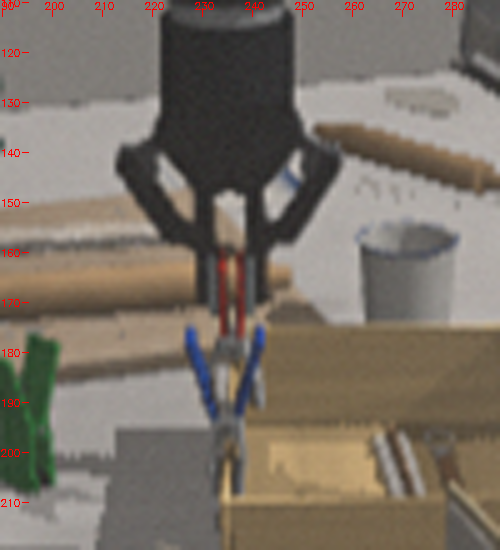

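Request:
send_rows --moves '[{"dp":[0,0,-4],"twist":[0,0,0]},{"dp":[0,0,-8],"twist":[0,0,0]},{"dp":[0,0,-12],"twist":[0,0,0]},{"dp":[0,0,-15],"twist":[0,0,0]},{"dp":[0,0,-18],"twist":[0,0,0]},{"dp":[0,0,-18],"twist":[0,0,0]},{"dp":[0,0,-10],"twist":[0,0,0]},{"dp":[0,0,-5],"twist":[0,0,0]}]'

```text
t: 5.5
tool_pos: [461.8, 312.0, 203.8]
ee_rot: [-3.14, 0.002, -1.865]
wrist_force: [-0.2, 0.6, -0.4]
gripper_width: 13.2
```

Request:
send_rows --moves '[{"dp":[0,0,0],"twist":[0,0,0]},{"dp":[0,0,0],"twist":[0,0,0]},{"dp":[0,0,0],"twist":[0,0,0]}]'

```text
t: 5.8
tool_pos: [460.6, 311.2, 201.1]
ee_rot: [3.141, -0.001, -1.865]
wrist_force: [1.6, 0.0, -1.0]
gripper_width: 13.2
```

Run:
```python
from h import *
s=robot.state(); print(s['tool_pos'],s['ee_rot'],s['t'],s['wrist_force'],s['gripper_width'])
w=vision.capture("wrist"); sd=vision.capture("side")
crop(w,160,150,360,300,4,"w5.png"); crop(sd,190,90,290,220,5,"s5.png")
from plan import *
plan(s['tool_pos'],[np.pi,0,s['ee_rot'][2]],[488,-52.2,200],-88.3,20)
```

```text
[460.63930183 311.23630022 201.1098916 ] [ 3.14060713e+00 -1.20570960e-03 -1.86538715e+00] 5.8 [ 1.60686426  0.00217526 -1.04453012] 13.188299962355618
[{"dp": [17.0, -6.6, 0.1], "twist": [0.0, 0.0, -0.93]}, {"dp": [17.1, -6.3, 0.0], "twist": [0.0, 0.0, -0.93]}, {"dp": [17.2, -6.0, 0.1], "twist": [0.0, 0.0, -0.93]}, {"dp": [17.3, -5.8, 0.0], "twist": [0.0, 0.0, -0.93]}, {"dp": [17.4, -5.4, 0.1], "twist": [0.0, 0.0, -0.93]}, {"dp": [17.4, -5.2, 0.0], "twist": [0.0, 0.0, -0.93]}, {"dp": [17.6, -4.9, 0.1], "twist": [0.0, 0.0, -0.93]}, {"dp": [17.6, -4.6, 0.0], "twist": [0.0, 0.0, -0.93]}, {"dp": [17.7, -4.4, 0.1], "twist": [0.0, 0.0, -0.93]}, {"dp": [17.8, -4.0, 0.1], "twist": [0.0, 0.0, -0.93]}, {"dp": [17.8, -3.8, 0.0], "twist": [0.0, 0.0, -0.93]}, {"dp": [17.9, -3.4, 0.1], "twist": [0.0, 0.0, -0.93]}, {"dp": [18.0, -3.2, 0.0], "twist": [0.0, 0.0, -0.93]}, {"dp": [17.9, -2.9, 0.1], "twist": [0.0, 0.0, -0.93]}, {"dp": [18.1, -2.6, 0.0], "twist": [0.0, 0.0, -0.93]}, {"dp": [18.1, -2.3, 0.1], "twist": [0.0, 0.0, -0.93]}, {"dp": [18.1, -2.0, 0.0], "twist": [0.0, 0.0, -0.93]}, {"dp": [18.1, -1.7, 0.1], "twist": [0.0, 0.0, -0.93]}, {"dp": [18.2, -1.4, 0.1], "twist": [0.0, 0.0, -0.93]}, {"dp": [18.2, -1.1, 0.0], "twist": [0.0, 0.0, -0.93]}]
[487.99 -52.23 200.01] [-3.1416  0.     -1.5408]
```

View pics/w5.png

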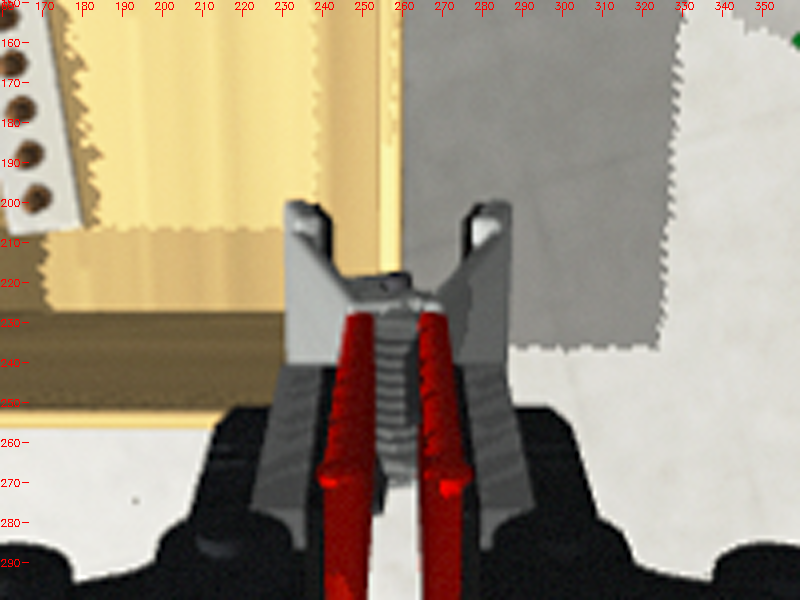

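View pics/s5.png

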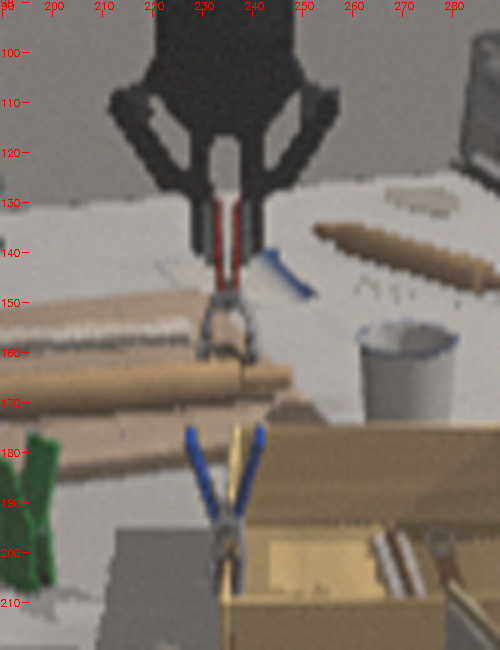

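Request:
send_rows --moves '[{"dp":[9,-3.4,0],"twist":[0,0,-0.5]},{"dp":[17.0,-6.5,0],"twist":[0.0,0.0,-0.93]},{"dp":[17.1,-6.3,0.0],"twist":[0.0,0.0,-0.93]},{"dp":[17.2,-6.0,0],"twist":[0.0,0.0,-0.93]},{"dp":[17.3,-5.7,0.0],"twist":[0.0,0.0,-0.93]},{"dp":[17.4,-5.4,0],"twist":[0.0,0.0,-0.93]},{"dp":[17.4,-5.2,0.0],"twist":[0.0,0.0,-0.93]},{"dp":[17.6,-4.9,0],"twist":[0.0,0.0,-0.93]}]'

```text
t: 6.7
tool_pos: [472.0, 173.5, 201.8]
ee_rot: [3.141, -0.0, -1.742]
wrist_force: [0.6, -0.0, -0.5]
gripper_width: 13.6
```

Request:
send_rows --moves '[{"dp":[17.6,-4.6,0.0],"twist":[0.0,0.0,-0.93]},{"dp":[17.7,-4.4,0],"twist":[0.0,0.0,-0.93]},{"dp":[17.8,-4.0,0],"twist":[0.0,0.0,-0.93]},{"dp":[17.8,-3.8,0.0],"twist":[0.0,0.0,-0.93]},{"dp":[17.9,-3.4,0],"twist":[0.0,0.0,-0.93]},{"dp":[18.0,-3.2,0.0],"twist":[0.0,0.0,-0.93]},{"dp":[17.9,-2.9,0],"twist":[0.0,0.0,-0.93]}]'

```text
t: 7.4
tool_pos: [482.6, 46.5, 201.9]
ee_rot: [3.141, -0.0, -1.629]
wrist_force: [-0.8, 0.4, -0.2]
gripper_width: 13.5
```

Request:
send_rows --moves '[{"dp":[18.1,-2.6,0.0],"twist":[0.0,0.0,-0.93]},{"dp":[18.1,-2.3,0],"twist":[0.0,0.0,-0.93]},{"dp":[18.1,-2.0,0.0],"twist":[0.0,0.0,-0.93]},{"dp":[12,-1,0],"twist":[0.0,0.0,-0.6]},{"dp":[6,-0.5,0],"twist":[0.0,0.0,-0.4]},{"dp":[0,0,0],"twist":[0.0,0.0,0]},{"dp":[0,0,0],"twist":[0.0,0.0,0]}]'

```text
t: 8.1
tool_pos: [488.7, -24.6, 201.9]
ee_rot: [3.141, 0.0, -1.564]
wrist_force: [-0.0, 0.6, -0.4]
gripper_width: 13.2
```

Run:
```python
from h import *
s=robot.state(); p=s['tool_pos'];print(p,s['ee_rot'],s['t'],s['wrist_force'],s['gripper_width'])
w=vision.capture("wrist"); sd=vision.capture("side"); t=vision.capture("top")
C=[[485.5,21.6,115],[488.3,-52.2,115],[491,-126,115]]
print(proj(w,C),proj(t,C),proj(sd,C))
cv2.imwrite("pics/w6.png",cv2.resize(w["img"][:,:,::-1],(768,576),interpolation=cv2.INTER_CUBIC))
crop(sd,230,120,340,290,4,"s6.png"); crop(t,260,130,360,215,7,"t6.png")
```

```text
[488.72374048 -24.60262649 201.91833558] [ 3.14135088e+00  2.66078528e-04 -1.56350864e+00] 8.1 [-0.02735735  0.60849055 -0.44309636] 13.20913301695505
[[260.8843751  268.05457851]
 [257.86040844 172.83853128]
 [254.37924545  58.50908683]] [[280.99793619 173.8215282 ]
 [314.34675298 173.47612801]
 [347.50059034 173.1867535 ]] [[279.44809865 206.88199415]
 [292.57255417 220.05308207]
 [307.44743738 235.03333678]]
```

View pics/w6.png

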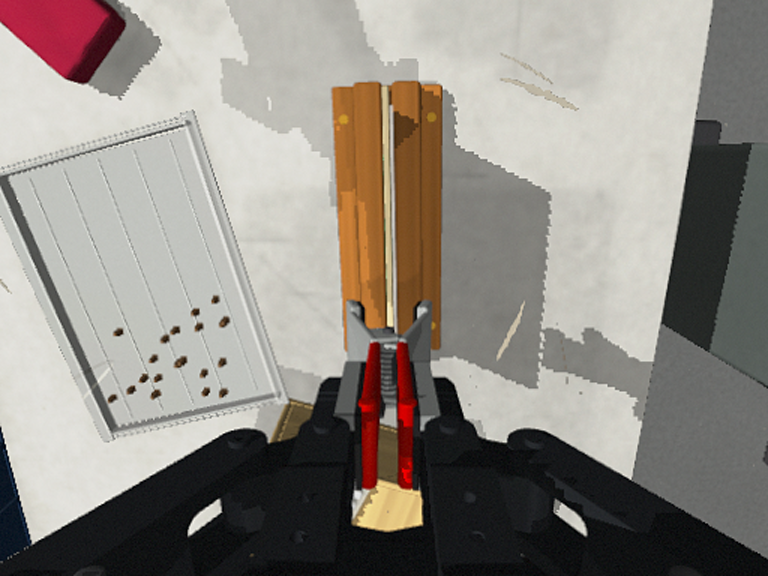

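View pics/s6.png

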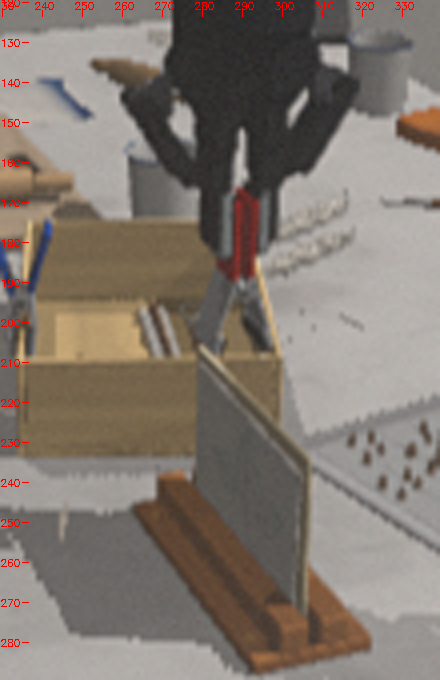

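Run:
```python
from h import *
s=robot.state(); p=s['tool_pos'];print(p,s['ee_rot'],s['t'])
w=vision.capture("wrist")
crop(w,215,45,305,130,7,"w7.png");crop(w,215,130,305,215,7,"w8.png")
np.save("w.npy",np.array([w],dtype=object),allow_pickle=True)
c=np.cos
print(proj(w,[[p[0],y,115] for y in (-126,-100,-75,-52,-24.6)]))
```

```text
[488.84769522 -24.20797816 201.98086091] [ 3.14150186e+00  1.49331809e-04 -1.56248953e+00] 8.25
[[258.15674206  57.94218641]
 [257.84279459 100.58337606]
 [257.55958426 139.14538682]
 [257.31448142 172.59050632]
 [257.0407953  210.01415255]]
```

View pics/w7.png

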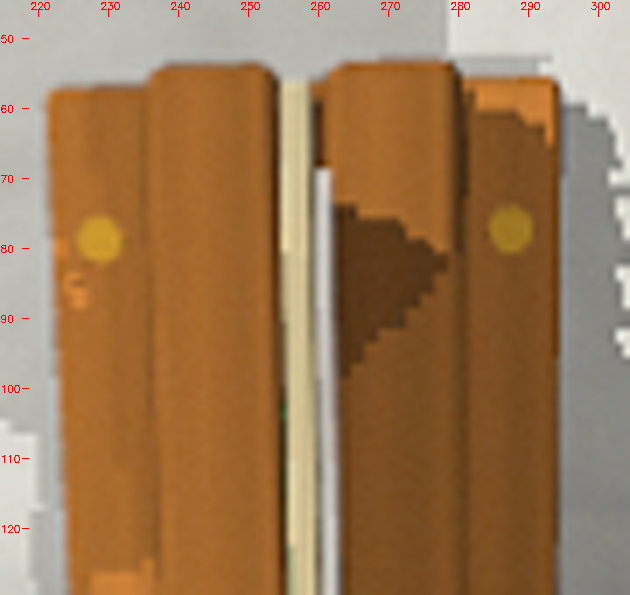

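View pics/w8.png

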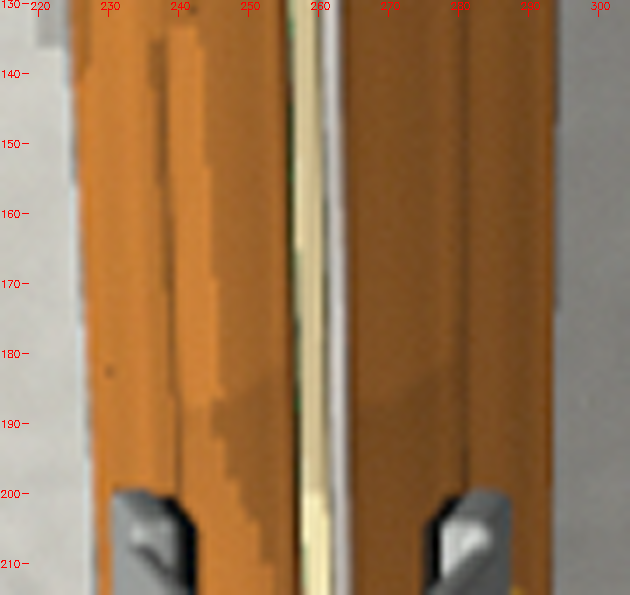

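View pics/t6.png

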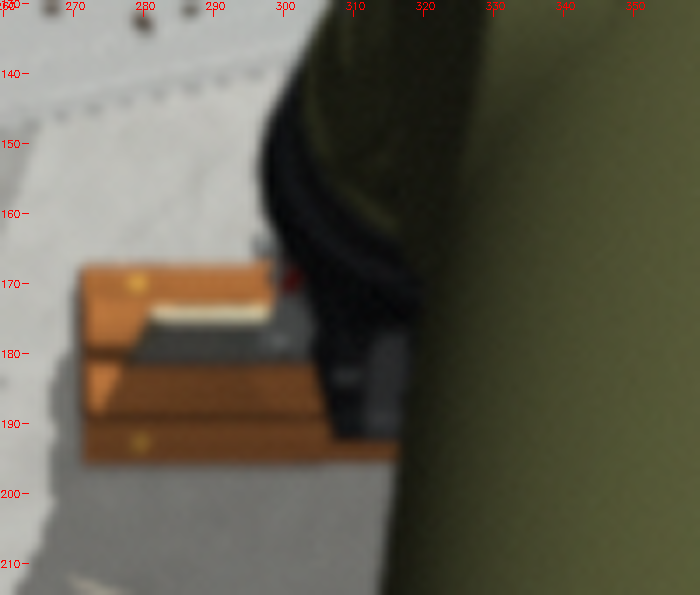

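Run:
```python
from h import *
w=vision.capture("wrist"); s=robot.state(); print(s['tool_pos'],s['ee_rot'][2])
q=np.array([at_z(w,u,v,115) for u,v in ((258.1,57.5),(259.6,140),(260.4,190),(261,212))]);print(q)
f=np.polyfit(q[:,1],q[:,0],1); print("yaw",-np.degrees(np.arctan(f[0])),"x at -52",np.polyval(f,-52.2),"at tcp y",np.polyval(f,s['tool_pos'][1]))
```

```text
[488.9177806  -24.25589284 202.00483748] -1.5624474161097899
[[ 488.9249889  -126.27062216  115.        ]
 [ 487.50017992  -74.44483676  115.        ]
 [ 486.61202552  -39.50764818  115.        ]
 [ 486.01539762  -23.11692225  115.        ]]
yaw 1.586181130790786 x at -52 486.88557885010647 at tcp y 486.11177416717663
```

Request:
send_rows --moves '[{"dp":[8,0.2,0],"twist":[0,0,-0.3]},{"dp":[11,0.4,0],"twist":[0,0,-0.5]},{"dp":[8.4,0.2,0],"twist":[0,0,-0.35]},{"dp":[0,0,0],"twist":[0,0,0]},{"dp":[0,0,0],"twist":[0,0,0]},{"dp":[0,0,0],"twist":[0,0,0]}]'

```text
t: 8.95
tool_pos: [488.5, -52.0, 202.0]
ee_rot: [3.142, 0.0, -1.543]
wrist_force: [0.1, -0.9, -0.7]
gripper_width: 13.2
```

```bash
python3 - <<'E'
from h import *
w=vision.capture("wrist"); s=robot.state(); print(s['tool_pos'],s['ee_rot'],s['t'])
crop(w,200,60,320,300,2.4,"w9.png"); crop(w,215,130,305,260,4.5,"w10.png")
sd=vision.capture("side"); crop(sd,240,120,340,290,3.5,"s7.png")
E
cd pics; python3 -c "
import cv2,numpy as np
a=cv2.imread('w10.png');b=cv2.imread('s7.png');h=max(a.shape[0],b.shape[0])
o=np.zeros((h,a.shape[1]+b.shape[1],3),np.uint8);o[:a.shape[0],:a.shape[1]]=a;o[:b.shape[0],a.shape[1]:]=b;cv2.imwrite('c1.png',o)"
```

```text
[488.51212142 -51.92008455 201.98939901] [ 3.14153398e+00  1.59172630e-04 -1.54301958e+00] 9.0
```

View pics/c1.png

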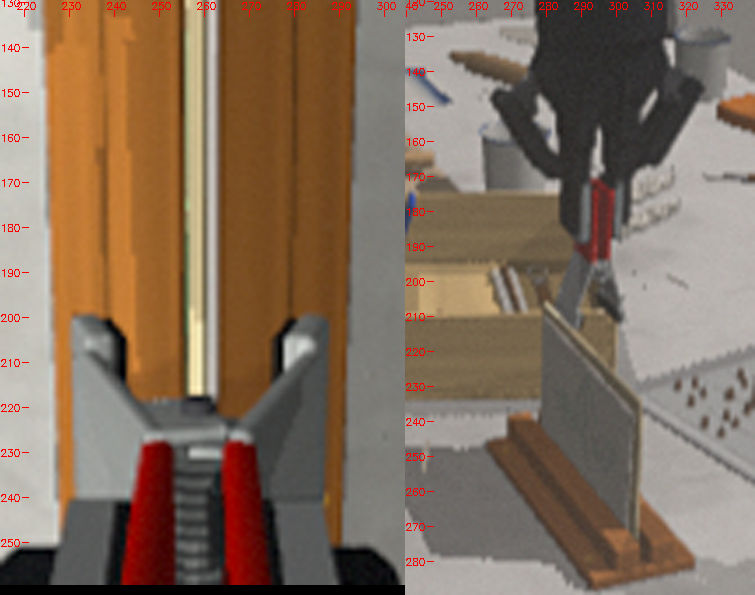

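The card strip (u about 255.5–263, centre 259.3) runs exactly between the jaws (231 and 287.5, centre 259.2). I'll descend 45 mm in two stages.

Request:
send_rows --moves '[{"dp":[0,0,5],"twist":[0,0,0]},{"dp":[0,0,7],"twist":[0,0,0]},{"dp":[0,0,7],"twist":[0,0,0]},{"dp":[0,0,6],"twist":[0,0,0]},{"dp":[0,0,3],"twist":[0,0,0]},{"dp":[0,0,0],"twist":[0,0,0]},{"dp":[0,0,0],"twist":[0,0,0]}]'

```text
t: 9.75
tool_pos: [488.6, -52.1, 174.0]
ee_rot: [-3.142, 0.0, -1.543]
wrist_force: [0.6, -0.4, -0.3]
gripper_width: 13.5
```

```bash
cat > look.py <<'E'
from h import *
import sys
n=sys.argv[1]
w=vision.capture("wrist"); s=robot.state(); print(s['tool_pos'],s['ee_rot'],s['t'],s['wrist_force'],s['gripper_width'])
sd=vision.capture("side"); crop(w,215,130,305,260,4.5,"a.png"); crop(sd,260,150,330,290,4.2,"b.png")
a=cv2.imread('pics/a.png');b=cv2.imread('pics/b.png');h=max(a.shape[0],b.shape[0])
o=np.zeros((h,a.shape[1]+b.shape[1],3),np.uint8);o[:a.shape[0],:a.shape[1]]=a;o[:b.shape[0],a.shape[1]:]=b;cv2.imwrite(f'pics/{n}.png',o)
E
python3 look.py c2
```

```text
[488.71392363 -52.14968782 174.19803815] [-3.14125787e+00 -3.09314138e-05 -1.54319895e+00] 9.8 [ 0.14703057  0.77779785 -0.44588041] 13.192573183435861
```

View pics/c2.png

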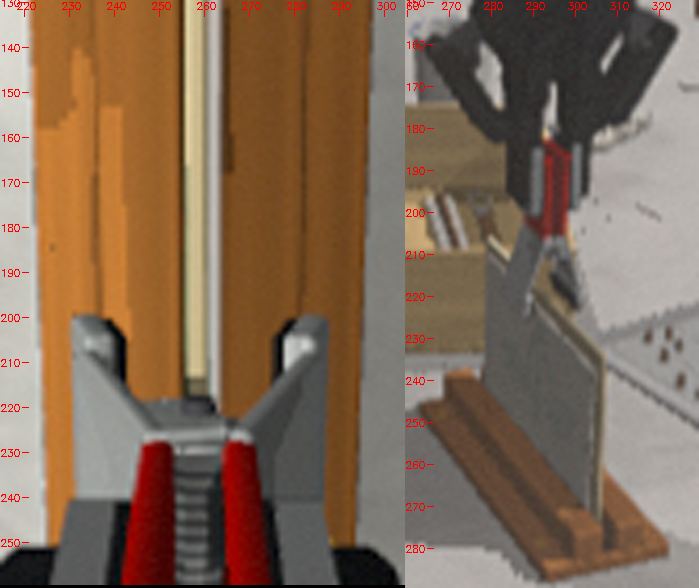

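Both jaws now straddle the top edge with clear gaps on each side. I'll go down the remaining 17 mm.

Request:
send_rows --moves '[{"dp":[0,0,4],"twist":[0,0,0]},{"dp":[0,0,5],"twist":[0,0,0]},{"dp":[0,0,5],"twist":[0,0,0]},{"dp":[0,0,3],"twist":[0,0,0]},{"dp":[0,0,0],"twist":[0,0,0]},{"dp":[0,0,0],"twist":[0,0,0]},{"dp":[0,0,0],"twist":[0,0,0]},{"dp":[0,0,0],"twist":[0,0,0]}]'

```text
t: 10.65
tool_pos: [488.7, -52.2, 157.2]
ee_rot: [-3.141, -0.0, -1.543]
wrist_force: [-1.0, -0.4, -1.1]
gripper_width: 13.1
```

```bash
python3 look.py c3
python3 - <<'E'
from h import *
sd=vision.capture("side"); p=robot.state()['tool_pos']
a=np.radians(1.6); ex=np.array([np.cos(a),np.sin(a),0]);ey=np.array([-np.sin(a),np.cos(a),0]);o=np.array([487,-52,133.])
P=[o,o-ex*12-[0,0,37]-16*ey,o-ex*12-[0,0,37]+16*ey,o+ex*7+[0,0,48]-13*ey,[489.7,-126.5,115],[487,-52,115]]
print(proj(sd,P)); crop(sd,270,165,325,245,7,"s9.png",proj(sd,P))
E
```

```text
[488.684581   -52.14070852 157.18317024] [-3.14123696e+00 -6.10308779e-05 -1.54318380e+00] 10.7 [-0.97277249 -0.52148039 -0.12984517] 13.434895787404473
[[292.20761014 212.67034978]
 [289.65697798 231.88798643]
 [283.9209875  225.57355116]
 [298.34011342 194.13908382]
 [306.96403341 235.23842498]
 [291.98715741 220.09812545]]
```

View pics/c3.png

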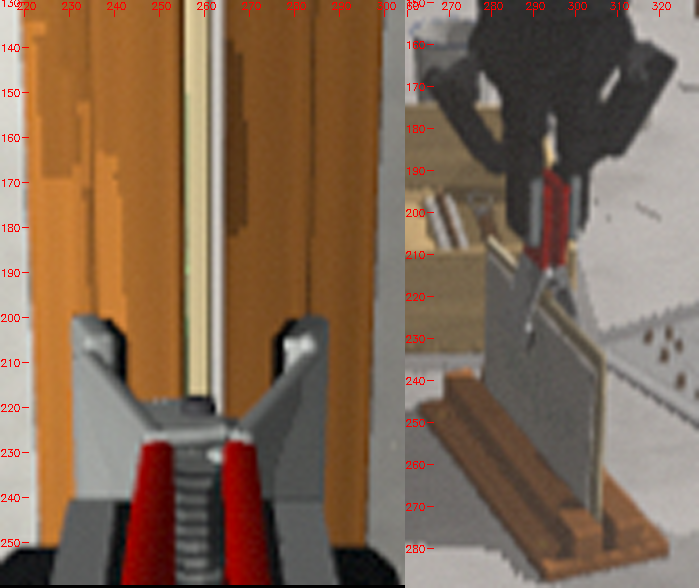

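View pics/s9.png

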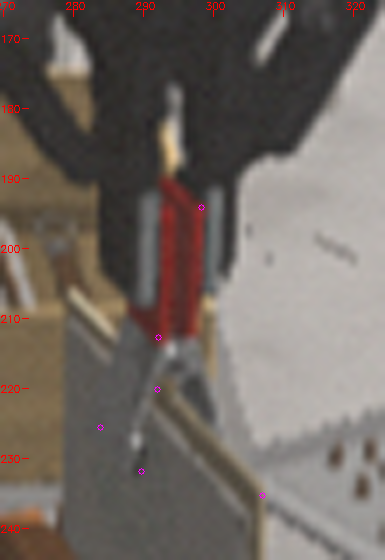

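Run:
```python
from h import *
print(order.job_done()); s=robot.state(); print(s['t'],s['tool_pos'],s['gripper_width'])
```

```text
the job is handed in; nothing more can be done
None
the job is handed in; nothing more can be done
```

I handed the job in at about 10.8 s, with the red clip held squeezed open astride the middle of the leaf card's top edge. No verdict was reported.

**What I did:** I pinched the red handles across the clip and squeezed them fully open. I lifted the clip clear of the rim, carried it past the blue clip and lowered it over the card.

**Last checks, all before handing in:**
- **Squeeze:** the finger opening was 13.2–13.4 mm, slightly under the 15 mm stated for fully squeezed. I put this down to give in the pads.
- **Position:** the TCP read (488.7, -52.1, 157.2) mm. That puts the pin about 18 mm above the card's top edge and the jaw tips about 20 mm below it, assuming the clip did not slip in the fingers.
- **Alignment:** in the wrist view the card ran centrally between the jaws, within about 0.2 pixel. It was in line with the clip to about 0.1° by my estimate.
- **Contact:** in the wrist and side views neither jaw touched the card. The wrist force stayed within about 1.5 N, which is noise level.
- **Side view:** the near jaw tip appeared within about 1 pixel of where I predicted.

**Small disagreement:** the top and wrist cameras differed by about 1.4 mm on where the card lies across its thickness. I used the wrist view because it measures relative to the gripper.

**Not measured:** I did not measure the holder's or blue clip's positions again after placing. The holder looked unmoved in the pictures, and the blue clip was still on its rim after the lift.

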